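# Clear the eyelet press, then close its waste hatch and hold it shut

## Robot

A 7-joint arm with a two-finger parallel gripper is mounted at the origin on the work surface. World frame = base frame: x ahead of the robot, y to its left, z up, the work surface at z = 0. Lengths are in m, angles in rad, forces in N, time in s.
With the tool pointing down it reaches from about 0.4 to 0.85 m from the base axis. Payload 10.4 kg.
Tool frame: the origin (TCP) lies between the finger pads; the fingertips stand 8 mm ahead of it and the grasp point (between the pads) lies 11 mm behind it; z points along the fingers, x is the direction in which the jaws open and shut, and the axes are right-handed (so a half turn about z gives the same grasp; the last joint's range is limited). The gripper opens to 87 mm and grips with 3 to 60 N. Pads are 19 mm wide; open, the fingers measure 117 mm over their backs; the gripper's body (75 mm by 190 mm) begins 51 mm behind the grasp point.
Start: joints at [-1.143, 0.332, -0.065, 1.46, 0.022, 1.35, -0.088], TCP at [0.272, 0.563, 0.231] pointing down, gripper open.
Joint ranges: [-2.6, 2.6], [-0.5, 2.12], [-1.47, 1.34], [0.16, 2.42], [-1.27, 4.41], [0.06, 2.06], [-2.6, 2.6]. Speed limits (rad/s): [2.22, 2.22, 2.79, 2.79, 3.14, 3.14, 3.14].

## Interface

Orientations are given as a unit quaternion [x, y, z, w].
In Python, from bench import r, viewer gives the robot as it stands.
- The arm moves only by the tool apply_moves, never from a script. Its argument "increments" is a list of rows, each an object with "grip": the closure in counts, from 0 (fully open) to 255 (shut); "xyz": the shift along the tool's x, y, z in mm, a list of three; "rotation": the turn, a rotation vector about the tool's x, y, z in degrees, a list of three. A call has 1 to 5 rows; each row is the pose to reach, as a shift and turn from the pose measured when the call began, along the tool's axes at that moment; what a row does not reach only later rows make up. A row lasts 1/8 s, in which the tool goes at most 62.5 mm and 10.7 degrees, less where a joint would pass 70% of its speed; a pose out of reach is approached as far as the arm can. A call with a gripper value outside its range is refused whole. The fingers move at their own pace and stop on an object; "squeeze" is the grip in N (left out, the last holds). Time passes only in rows, so rows that repeat a pose let the fingers close. It gives the time, the measured TCP pose, the force and the opening at its end, in the units of the state.
- r.read_state(): the state, without advancing time (a new reading comes with each control period).
- viewer.camera(name): name is "side" or "top" or "wrist"; returns a dict with "img" (400x640x3 uint8, blue, green, red), "range_z" (400x640 float32, m along the optical axis (not along the pixel's ray), 0 where there is no reading), "vertical_fov" (degrees; the focal length in pixels is half the picture's height over the tangent of half this angle, whatever the lens; pixels are square), "cx", "cy" (the principal point, pixels), "rvec" (rotation vector, rad) and "tvec" (3), from world to camera coordinates, as OpenCV has them. Camera axes: x right, y down, z forward; pixel columns grow to the right and rows downward; lengths in m; the calibration is good to about 2 mm. The wrist camera is an equidistant fisheye: a pixel r from the principal point sees the ray r / f radians off the axis. A picture is of the moment at which its call begins.
- r.close_job(): hands the job in, once; it reports no verdict.
The state is a dict: "time": time; "joint_positions": joint angles; "joint_vel": joint speeds; "joint_torque": joint torques, N m; "ee_pos": TCP position; "eef_rot": TCP orientation; "ft_force": force on the tool from outside, world axes, zero at the start; "torque": the same for the moment, N m; "width": finger opening in m.
Only numpy, scipy, OpenCV 4.12 (cv2) and the standard library are available. Lean on these libraries where they do the work, as an engineer would, in place of code of your own. Each camera call takes 0.05 s, during which the arm holds its last target.

## Task

The eyelet press has just had its waste hatch emptied: push the red hand lever fully down to its stop and let it spring back up, so that the last punched piece drops. Then turn the brass turn-button until it lines up with the slot in the yellow hatch cover, swing the cover shut over it and press it flat against the frame, squeezing its rubber seal. Finish while still holding the cover pressed flat, so that I can lock the button by hand; leave the jar, the tape and the hammer alone.

Things in the scene. Friction and masses are not known exactly. Their poses are not given: they have to be found in the camera images.
- press: Green bench eyelet press, bolted down. Origin: on the table under the middle of its 250 x 340 x 65 mm base. x points away from the lever grip's side, y to the column end, z up; 'along x, y' below means these axes. Base top 65 mm above the table. Column at x 65 to 125, y 50 to 110, up to z 240 mm at the pivot; head over the die reaches to x -5 at z 150 to 195. The hatch is at the -y end
- lever (a joint): Hand lever, rad: 0 = up at rest, sloping 30 degrees up from its pivot towards -x; grows as the grip is pushed down; 0.66 = on its stop, about sloping 8 degrees down. A spring brings it back to 0 when let go. Holding it on the stop takes about 12 N down on the grip
- lever_pivot (a point): Pivot of the hand lever, fixed on the press at x 100, y 80, z 225 mm of its frame; the axle lies along y
- lever_grip (a point): Point on the centre line of the lever's red grip sleeve (26 mm diameter, 90 mm long, along the lever), 175 mm from the pivot; the outer end is 50 mm further out. It moves with the lever in a vertical plane along x. Push it down from above
- turnbutton (a joint): Swivel angle of the brass turn-button, rad, growing anticlockwise seen from above. At 0, and alike at 3.14, the head lies along y, in line with the cover's slot; at 1.57 it lies crosswise. Turns against a little friction (0.06 N m) from -0.5 to 3.64, with no stop where it aligns, and stays where left. The slot passes the head if it is within about 0.19 rad of the line
- button_head (a point): Middle of the turn-button's brass T-head: a bar 36 mm long, 10 mm thick, 18 mm tall (9 mm above and below this point) on a thin neck, its top 28 mm above the base's top, 93 mm above the table. The point's x axis runs along the bar, z up. Can be gripped from above while the cover is open
- cover (a joint): Opening angle of the yellow hatch cover, rad: 0 = flat against the frame, 1.57 = upright, 1.95 = open stop, leaning back. The hinge is stiff (0.17 N m), so the cover stays where put. Below about 0.045 it squeezes the rubber seal, which pushes it up again when let go; holding it at 0 takes about 10 N down beside the slot
- cover_hinge (a point): Middle of the cover's hinge line, which runs along x, fixed on the press at x -20, y -190, z 69 mm of its frame. The closed cover lies from here towards +y; the turn-button stands 112 mm from here along +y. Behind it (-y) is free space but for the low jar and tape roll on the table
- cover_slot (a point): Middle of the cover's slot on the outer face (upper when closed, then 71 mm above the table). z: outer normal; x: along the hinge; y: hinge to free edge. Cover: 4 mm sheet, 140 mm along the hinge, 150 mm hinge to free edge. Slot 17 x 48 mm, long along y, 112 mm from the hinge; the button stands 22 mm proud of the closed cover. Press on the plain sheet beside it, 25 to 60 mm off along x
- jar: Glass jar with a brass cap, 58 mm diameter, 75 mm tall, standing on the table behind the hatch's hinge; origin under its middle. Leave alone
- tape: Roll of paper tape lying flat, 96 mm diameter, 36 mm tall; origin under its middle. Leave alone
- mallet: Hammer, 260 mm long, lying on the table along x at the column end of the press; origin under its middle. Leave alone

How it is judged:
On the way, in this order (a step that is already met when the one before it is completed fails the run):
1. the lever is pushed down on its stop (value of joint lever above 0.62 rad), for 0.1 s.
2. the lever is back up (value of joint lever below 0.06 rad), for 0.2 s.
3. the turn-button is in line with the slot, the cover still open (angle between the x axis of button_head and the y axis of press, either way round below 0.18 rad and value of joint cover above 0.4 rad), for 0.2 s.
At the end, for the whole second after the job is handed in: The robot is pressing on the cover (more than 4 N) and the cover lies flat on the frame (within 0.015 rad, about 2 mm at its free edge) over the turn-button, which stands in line with the slot; the lever is up (within 0.06 rad) (value of joint cover below 0.015 rad and contact force between any of the fingers, the arm and cover above 4 N and angle between the x axis of button_head and the y axis of press, either way round below 0.25 rad and value of joint lever below 0.06 rad); the arm keeps its last pose, push and grip.
It fails at once if the jar, the tape or the hammer is disturbed (moved 30 mm) (distance of any of jar, tape, mallet from where it was at the start of the episode above 0.03 m).
It also fails if it takes over 72 s, if anything falls off the work surface, if the arm or the gripper's body presses on something with over 40 N, if the wrist force passes 120 N, or if a joint passes its speed limit or range.

## Working session

There is one attempt and no reset: what is moved stays moved. The work goes in short steps, Python scripts to look and compute and a tool call to move; the robot and the scene stay as the last step left them, time stands still between calls to the robot, and variables do not carry over. Pictures are saved under pics/ and viewed, and the job is handed in when it is done.

Besides the shell and the picture viewer there is one more tool, called after "Call:" as name([rows], argument=value, ...), one row to a line, values as JSON. apply_moves: Moves the arm, as the interface text tells. Its arguments: {"type":"object","properties":{"increments":{"type":"array","items":{"type":"object","properties":{"grip":{"type":"number"},"xyz":{"type":"array","items":{"type":"number"}},"rotation":{"type":"array","items":{"type":"number"}}}}},"squeeze":{"type":"number"}},"required":["increments"]}

```bash
ls; mkdir -p pics
cat > h.py <<'E'
import numpy as np, cv2
from bench import r, viewer
from scipy.spatial.transform import Rotation as R
def cam(n):
    c=viewer.camera(n); np.savez('last_%s.npz'%n,**c); return c
def load(n): 
    d=np.load('last_%s.npz'%n); return {k:d[k] for k in d.files}
def world(c,u,v,z=None,fish=False):
    """pixel->world by range (z None) or plane z"""
    h=c['img'].shape[0]; f=h/2/np.tan(np.radians(float(c['vertical_fov']))/2)
    u=np.atleast_1d(u).astype(float);v=np.atleast_1d(v).astype(float)
    dx=u-float(c['cx']);dy=v-float(c['cy'])
    if fish:
        rr=np.hypot(dx,dy)+1e-9;t=rr/f
        ray=np.stack([dx/rr*np.tan(t),dy/rr*np.tan(t),np.ones_like(dx)],1)
    else: ray=np.stack([dx/f,dy/f,np.ones_like(dx)],1)
    M=cv2.Rodrigues(np.array(c['rvec'],float).reshape(3,1))[0];t=np.array(c['tvec'],float).reshape(3)
    if z is None:
        d=c['range_z'][v.astype(int),u.astype(int)]
        return (ray*d[:,None]-t)@M
    o=-M.T@t; w=ray@M
    return o+w*((z-o[2])/w[:,2])[:,None]
E
python3 - <<'E'
from h import *
s=r.read_state(); print({k:np.round(v,3) for k,v in s.items()})
for n in ['side','top','wrist']:
    c=cam(n); cv2.imwrite('pics/a_%s.png'%n,c['img']); print(n,c['vertical_fov'],c['cx'],c['cy'],c['rvec'],c['tvec'])
E
```

```text
pics
{'time': np.float64(0.0), 'joint_positions': array([-1.143,  0.333, -0.065,  1.461,  0.022,  1.35 , -0.088]), 'joint_vel': array([ 0.   ,  0.002, -0.001,  0.002, -0.001, -0.   , -0.001]), 'joint_torque': array([-1.0000e-03, -6.2324e+01,  2.4000e-02, -3.8989e+01, -6.1000e-02,
        4.0000e-02,  0.0000e+00]), 'ee_pos': array([0.272, 0.562, 0.23 ]), 'eef_rot': array([ 0.847,  0.531, -0.001,  0.   ]), 'ft_force': array([ 1.201, -0.985,  0.375]), 'torque': array([-0.013, -0.051,  0.031]), 'width': np.float64(0.087)}
side 45.57621848949146 323.42842336715995 193.17825172889076 [ 2.39989902 -0.14746942  0.06861592] [-0.52552453  0.21027942  1.26434177]
top 45.897369765392746 313.0934293024168 199.34697780315818 [ 2.21066535 -2.15816064  0.10054777] [0.01376431 0.58095142 1.35196579]
wrist 65.70646984690485 319.24007579688015 192.90003445980022 [-2.46866827 -1.54702583 -0.20028449] [-0.62485293 -0.03004013  0.3897635 ]
```

View pics/a_side.png

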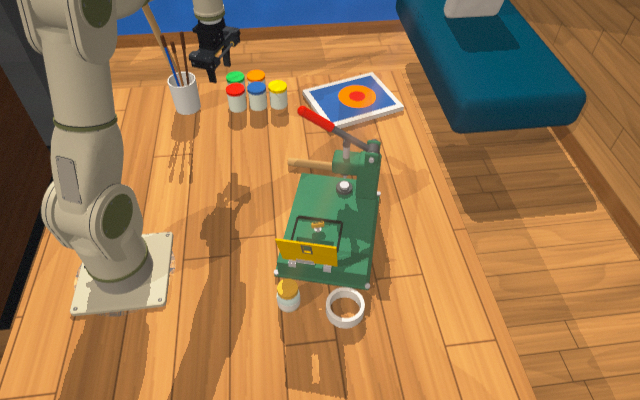

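View pics/a_top.png

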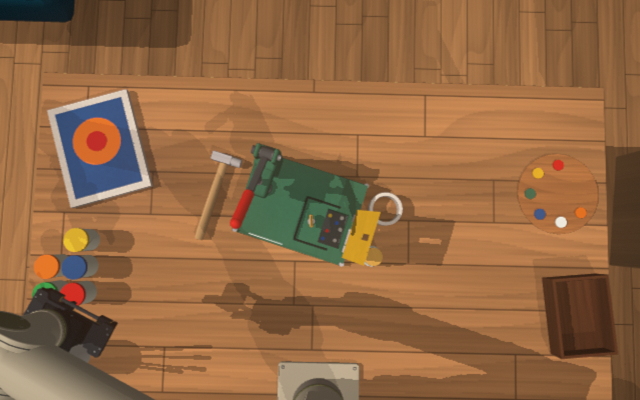

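View pics/a_wrist.png

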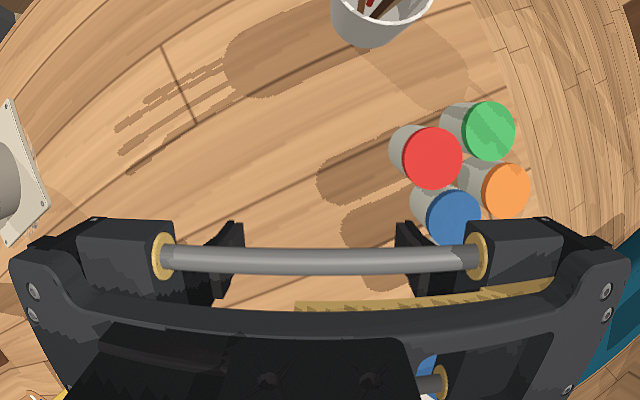

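The press sits in front of the arm: in the top view its base is near (300,205), lever grip near (242,208), cover near (362,237), button near (325,225). Its y axis points roughly to world +y. Next I'll measure it.

Run:
```python
from h import *
c=load('top'); z=c['img'][130:290,180:420]; cv2.imwrite('pics/b_top.png',cv2.resize(z,None,fx=3.3,fy=3.3,interpolation=cv2.INTER_CUBIC))
s=load('side'); z=s['img'][90:340,250:410]; cv2.imwrite('pics/b_side.png',cv2.resize(z,None,fx=2.4,fy=2.4,interpolation=cv2.INTER_CUBIC))
hsv=cv2.cvtColor(c['img'],cv2.COLOR_BGR2HSV)
m=cv2.inRange(hsv,(60,60,20),(95,255,255)); 
n,l,st,ce=cv2.connectedComponentsWithStats(m); print(st[1:][st[1:,4]>50])
# green points with z near .065
for nm,c in (('top',c),('side',s)):
    hsv=cv2.cvtColor(c['img'],cv2.COLOR_BGR2HSV)
    m=cv2.inRange(hsv,(60,60,20),(95,255,255))
    v,u=np.nonzero(m); P=world(c,u,v); k=(abs(P[:,2]-.065)<.008)&(P[:,0]>.3)&(P[:,1]<.35)&(P[:,1]>-.35)
    print(nm,k.sum(),np.median(P[k],0)); rect=cv2.minAreaRect(P[k][:,:2].astype(np.float32)*1000); print(rect,cv2.boxPoints(rect))
    # yellow
    m=cv2.inRange(hsv,(20,120,100),(33,255,255)); v,u=np.nonzero(m); P=world(c,u,v)
    k=(P[:,0]>.3)&(abs(P[:,1])<.3)&(P[:,2]>.07); Q=P[k]; print('yellow',k.sum(),Q.min(0),Q.max(0),np.median(Q,0))
    m=cv2.inRange(hsv,(0,180,100),(6,255,255))|cv2.inRange(hsv,(174,180,100),(180,255,255)); v,u=np.nonzero(m); P=world(c,u,v)
    k=(P[:,0]>.3)&(abs(P[:,1])<.35)&(P[:,2]>.1)&(P[:,2]<.5); Q=P[k]; print('red',k.sum(),Q.min(0),Q.max(0),np.median(Q,0))
```

```text
[[ 240  150  112  114 5829]
 [ 350  181   17   23  208]
 [  33  283   22   13   93]]
top 5558 [0.54768683 0.06965643 0.0651641 ]
((553.221923828125, 54.161102294921875), (301.0389099121094, 228.7408447265625), 73.32341766357422) [[ 400.4675   -57.20671]
 [ 619.5875  -122.84825]
 [ 705.9763   165.52892]
 [ 486.85632  231.17046]]
yellow 1165 [ 0.40606095 -0.13708496  0.0705231 ] [0.54943635 0.04049681 1.39457469] [ 0.47644164 -0.09686022  0.15025487]
red 398 [0.48834457 0.17218864 0.29396042] [0.57630031 0.21505542 0.34898227] [0.52973826 0.19252082 0.32661181]
side 5434 [0.57044696 0.05951555 0.06553599]
((557.5131225585938, 62.83250427246094), (330.19659423828125, 229.50018310546875), 73.29133605957031) [[ 400.14124   -62.303917]
 [ 619.95166  -128.28644 ]
 [ 714.885     187.96893 ]
 [ 495.0746    253.95145 ]]
yellow 1131 [ 0.3979115  -0.16651368  0.07156606] [0.62672975 0.13560821 0.21661474] [ 0.47679524 -0.10257     0.15024683]
red 361 [0.48749511 0.16827611 0.287317  ] [0.57483321 0.21284813 0.3470717 ] [0.52924682 0.18585766 0.32205781]
```

View pics/b_top.png

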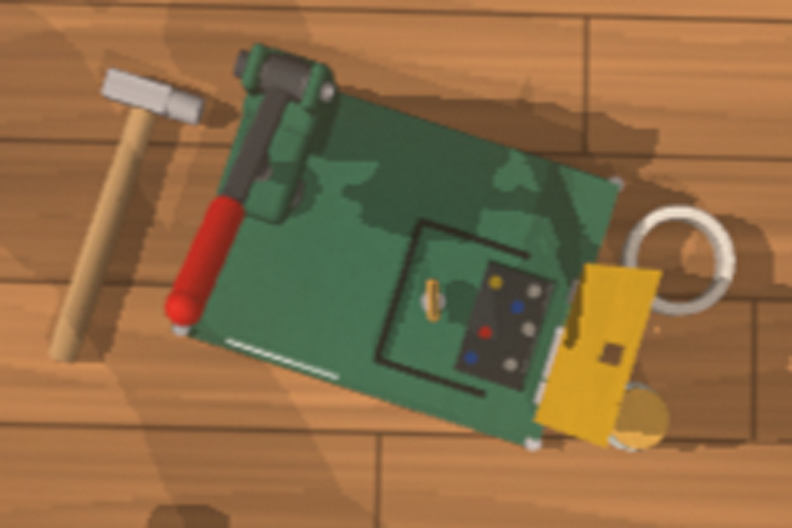

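View pics/b_side.png

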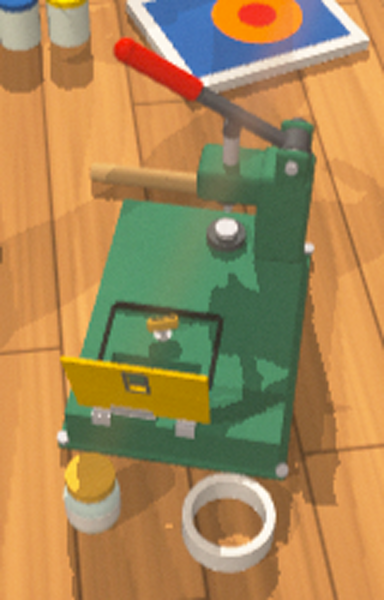

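Run:
```python
from h import *
c=load('top'); s=load('side')
px=np.array([(181,330),(533,443),(618,183)])/3.3+[180,130]
print('corners top',world(c,px[:,0],px[:,1],.065))
ps=np.array([(63,437),(281,470),(307,248)])/2.4+[250,90]
print('corners side',world(s,ps[:,0],ps[:,1],.065))
for nm,cc in (('top',c),('side',s)):
    hsv=cv2.cvtColor(cc['img'],cv2.COLOR_BGR2HSV)
    v,u=np.nonzero(np.ones(hsv.shape[:2])); P=world(cc,u,v); H=hsv.reshape(-1,3)
    reg=(P[:,0]>.35)&(P[:,0]<.8)&(P[:,1]>-.22)&(P[:,1]<.33)
    # red 3D line
    red=reg&((H[:,0]<6)|(H[:,0]>174))&(H[:,1]>180)&(P[:,2]>.2); Q=P[red]
    m=Q.mean(0); d=np.linalg.svd(Q-m)[2][0]; print(nm,'red',red.sum(),m,d, (Q-m)@d@[0]if 0 else np.ptp((Q-m)@d))
    # whole plate: any point z .055-.075
    k=reg&(abs(P[:,2]-.065)<.005); rect=cv2.minAreaRect((P[k,:2]*1000).astype(np.float32)); print('plate',k.sum(),rect)
    # yellow cover plane
    ye=reg&(H[:,0]>20)&(H[:,0]<33)&(H[:,1]>150)&(P[:,2]>.08)&(P[:,2]<.25)&(P[:,1]<-.05); Q=P[ye]
    m=Q.mean(0); w=np.linalg.svd(Q-m)[2]; print('cover',ye.sum(),m,'n',w[2],np.ptp(Q,axis=0),Q[:,2].min(),Q[:,2].max())
    # brass head
    b=reg&(H[:,0]>10)&(H[:,0]<33)&(H[:,1]>100)&(P[:,2]>.083)&(P[:,2]<.1)&(P[:,1]>-.06)&(P[:,1]<.03)&(P[:,0]>.45)&(P[:,0]<.6); Q=P[b]
    print('head',b.sum(),Q.mean(0) if len(Q) else '', cv2.minAreaRect((Q[:,:2]*1000).astype(np.float32)) if len(Q)>4 else '')
    top=reg&(P[:,2]>.225)&(P[:,2]<.25); print('colm',top.sum(),P[top].mean(0),P[top].min(0),P[top].max(0))
```

```text
corners top [[ 0.48546272  0.24544333  0.065     ]
 [ 0.39707445 -0.05559959  0.065     ]
 [ 0.62032628 -0.12451723  0.065     ]]
corners side [[ 0.39868661 -0.08978726  0.065     ]
 [ 0.61738274 -0.15620851  0.065     ]
 [ 0.70585776  0.14219175  0.065     ]]
top red 402 [0.52992289 0.19061288 0.33822992] [ 0.08223146  0.13136487 -0.98791764] 1.1158510574609004
plate 6387 ((540.3375854492188, 8.442550659179688), (403.9228820800781, 230.36912536621094), 73.28765106201172)
cover 684 [ 0.48086899 -0.09883489  0.14954601] n [-0.27477183 -0.91316076 -0.30106123] [0.1404403  0.07496465 0.1382615 ] 0.08018940924177219 0.21845091266794273
head 6 [0.50798131 0.02980633 0.09311159] ((507.9136657714844, 29.804567337036133), (13.675825119018555, 0.04835209995508194), 1.4111241102218628)
colm 413 [0.67162629 0.15024733 0.23843563] [0.5987526  0.11235584 0.22540222] [0.69984817 0.1873363  0.24997656]
side red 356 [0.53001394 0.18596213 0.32153082] [ 0.82701158 -0.26392636 -0.49638163] 0.10045874371252667
plate 5782 ((543.3480224609375, 16.904449462890625), (426.95416259765625, 230.23794555664062), 73.40541076660156)
cover 1005 [ 0.47784685 -0.10328927  0.15699804] n [-0.2701344  -0.91657405 -0.294821  ] [0.14590768 0.09857581 0.1365519 ] 0.08006284784270148 0.216614743111112
head 37 [0.51540578 0.02795817 0.0896685 ] ((515.4497680664062, 26.475791931152344), (32.15970993041992, 6.742581844329834), 0.946394145488739)
colm 371 [0.66237699 0.14740152 0.23803132] [0.5997692  0.10917934 0.22532821] [0.7009203  0.1882132  0.24992263]
```

Run:
```python
from h import *
c=load('top'); s=load('side')
def ray(cc,u,v):
    a=world(cc,u,v,0.0)[0]; b=world(cc,u,v,0.3)[0]; d=b-a; return a,d/np.linalg.norm(d)
def tri(pt,ps):
    a,d=ray(c,*pt); b,e=ray(s,*ps); A=np.stack([d,-e],1); x=np.linalg.lstsq(A,b-a,rcond=None)[0]
    p=a+d*x[0]; q=b+e*x[1]; return (p+q)/2, np.linalg.norm(p-q)
T=lambda x,y:(x/3.3+180,y/3.3+130); S=lambda x,y:(x/2.4+250,y/2.4+90)
print('bolt -x-y',tri(T(533,443),S(63,437)))
print('bolt +x-y',tri(T(618,183),S(281,470)))
print('head',tri(T(432,300),S(162,323)))
print('grip end',tri(T(183,306),S(125,48)))
print('slot',tri(T(610,353),S(136,382)))
print('cover corners',tri(T(585,263),S(210,422)) , tri(T(661,271),S(213,378)),tri(T(609,446),S(62,360)))
for n in ((418,221),(378,359)): print('frame corner',world(c,*T(*n),.069))
```

```text
bolt -x-y (array([ 0.39602565, -0.05903383,  0.01816645]), np.float64(0.002897203613377953))
bolt +x-y (array([ 0.62559963, -0.13004951,  0.02060378]), np.float64(0.0003737688637500565))
head (array([0.51628189, 0.03286523, 0.08498658]), np.float64(0.001905205872824623))
grip end (array([0.49833237, 0.20277216, 0.33688004]), np.float64(0.000409537405529718))
slot (array([ 0.47474458, -0.10671316,  0.17366092]), np.float64(0.0013803261500298914))
cover corners (array([ 0.55134445, -0.09631467,  0.07497765]), np.float64(0.0023080966686803857)) (array([ 0.54070062, -0.13996358,  0.21473018]), np.float64(0.007807465638809703)) (array([ 0.40539455, -0.10209762,  0.2141552 ]), np.float64(0.0025751430900782237))
frame corner [[0.58300494 0.04640076 0.069     ]]
frame corner [[0.46486428 0.07737702 0.069     ]]
```

```bash
cat >> h.py <<'E'
O=np.array([.5565,.099,0]); RP=R.from_euler('z',-16.7,degrees=True)
def P2W(x,y,z): return O+RP.apply(np.array([x,y,z])/1000)
def W2P(p): return RP.inv().apply(np.array(p)-O)*1000
def go(p,yaw,w=None):
    """tool-axis shift (mm) and rotvec (deg) to world TCP p, tool x at yaw deg, pointing down"""
    s=r.read_state(); T=R.from_quat(s['eef_rot'])
    a=np.radians(yaw); G=R.from_matrix(np.array([[np.cos(a),np.sin(a),0],[np.sin(a),-np.cos(a),0],[0,0,-1]]))
    sh=T.inv().apply(np.array(p)-s['ee_pos'])*1000; rv=np.degrees((T.inv()*G).as_rotvec())
    print('shift',sh.round(1),'rot',rv.round(1))
def st():
    s=r.read_state(); T=R.from_quat(s['eef_rot']).as_matrix()
    print('t',round(float(s['time']),2),'P',W2P(s['ee_pos']).round(1),'yaw',round(np.degrees(np.arctan2(T[1,0],T[0,0])),1),'F',np.round(s['ft_force'],1),'w',round(float(s['width']),4),'q',np.round(s['joint_positions'],2))
E
python3 - <<'E'
from h import *
st(); s=r.read_state()
go([.272,.563,.40],64); go(P2W(-56,80,350),73.3)
for p in [(.25,.35,0.05)]: print(W2P(p))
E
```

```text
t 0.15 P [-405.5  362.1  230. ] yaw 64.2 F [-0.6  0.9 -0.3] w 0.0873 q [-1.14  0.33 -0.06  1.46  0.02  1.35 -0.09]
shift [   0.4   -0.4 -170. ] rot [0.  0.1 0.2]
shift [-223.2  389.8 -119.8] rot [-0.   0.1 -9.1]
[-365.70008515  152.33744687   50.        ]
```

Call:
apply_moves([
  {"grip": 255,"xyz": [0,0,-60],"rotation": [0,0,0]},
  {"grip": 255,"xyz": [0,0,-120],"rotation": [0,0,0]},
  {"grip": 255,"xyz": [-25,45,-148],"rotation": [0,0,-4]},
  {"grip": 255,"xyz": [-53,93,-148],"rotation": [0,0,-9]},
  {"grip": 255,"xyz": [-80,140,-148],"rotation": [0,0,-9]},
], squeeze=20)

```text
time: 0.78
ee_pos: [0.3643, 0.4279, 0.3781]
eef_rot: [0.803, 0.597, -0.0, 0.0]
ft_force: [0.5, 0.6, -1.0]
width: 0.045
```

```bash
python3 -c "
from h import *
st(); go(P2W(-56,80,375),73.3)"
```

```text
t 0.78 P [-278.6  259.8  378.1] yaw 73.3 F [ 0.5  0.6 -1. ] w 0.045 q [-0.95  0.16  0.01  1.37 -0.    1.61  0.33]
shift [-179.6  222.8    3.3] rot [ 0.  0. -0.]
```

Call:
apply_moves([
  {"grip": 255,"xyz": [-39,48,0],"rotation": [0,0,0]},
  {"grip": 255,"xyz": [-78,96,0],"rotation": [0,0,0]},
  {"grip": 255,"xyz": [-117,145,0],"rotation": [0,0,0]},
  {"grip": 255,"xyz": [-155,192,2],"rotation": [0,0,0]},
  {"grip": 255,"xyz": [-180,223,3],"rotation": [0,0,0]},
])

```text
time: 1.4
ee_pos: [0.5272, 0.1881, 0.3751]
eef_rot: [0.803, 0.595, -0.0, 0.001]
ft_force: [-0.1, 1.0, -0.4]
width: 0.0016
```

```bash
python3 -c "
from h import *
st(); go(P2W(-56,80,375),73.3)
for n in ['side','top','wrist']:
    c=cam(n); cv2.imwrite('pics/c_%s.png'%n,c['img'])
s=load('side')['img'][60:220,220:420]; cv2.imwrite('pics/c_side.png',cv2.resize(s,None,fx=3,fy=3))"
```

```text
t 1.4 P [-53.7  76.9 375.1] yaw 73.1 F [-0.1  1.  -0.4] w 0.0016 q [-0.63  0.15  0.23  1.39 -0.03  1.6   0.88]
shift [ 3.1 -2.3  0.1] rot [ 0.   0.1 -0.2]
```

View pics/c_side.png

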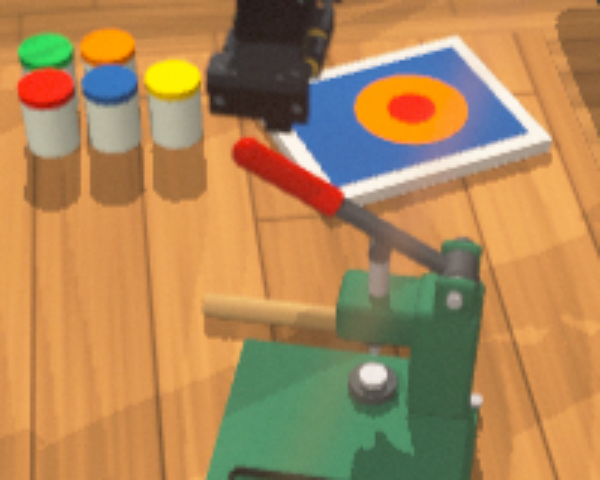

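View pics/c_wrist.png

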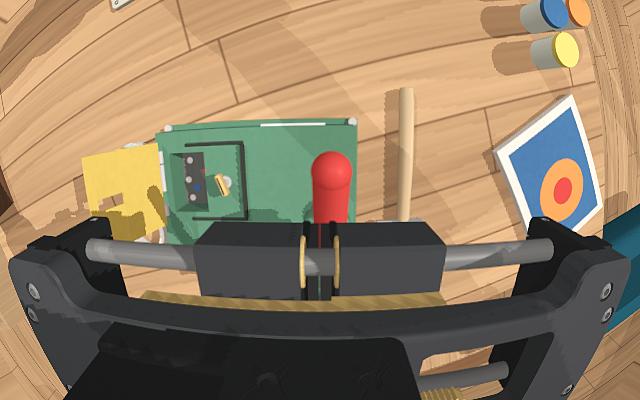

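Call:
apply_moves([
  {"grip": 255,"xyz": [4,-3,25],"rotation": [0,0,0]},
  {"grip": 255,"xyz": [4,-8,55],"rotation": [0,0,0]},
  {"grip": 255,"xyz": [4,-13,85],"rotation": [0,0,0]},
  {"grip": 255,"xyz": [4,-18,115],"rotation": [0,0,0]},
  {"grip": 255,"xyz": [4,-22,142],"rotation": [0,0,0]},
])

```text
time: 2.17
ee_pos: [0.5072, 0.201, 0.2338]
eef_rot: [0.803, 0.596, 0.001, 0.001]
ft_force: [7.7, -1.0, 10.9]
width: 0.0006
```

```bash
python3 -c "
from h import *
st(); c=cam('side'); cv2.imwrite('pics/d_side.png',cv2.resize(c['img'][60:220,220:420],None,fx=3,fy=3))"
```

```text
t 2.17 P [-76.5  83.5 233.8] yaw 73.1 F [ 7.7 -1.  10.9] w 0.0006 q [-0.65  0.15  0.2   1.68 -0.03  1.31  0.84]
```

View pics/d_side.png

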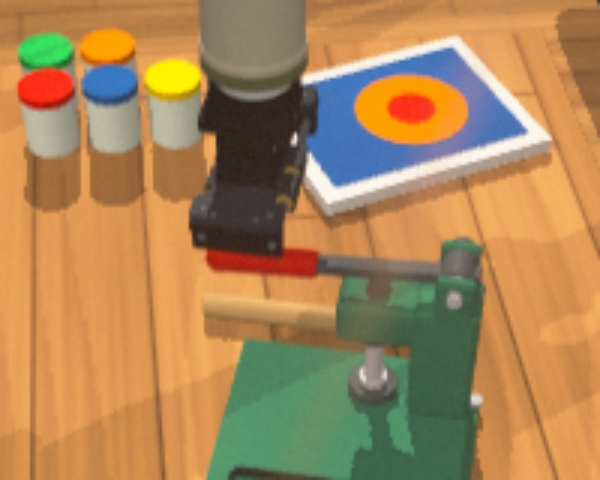

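Call:
apply_moves([
  {"grip": 255,"xyz": [0,0,6],"rotation": [0,0,0]},
  {"grip": 255,"xyz": [0,0,12],"rotation": [0,0,0]},
  {"grip": 255,"xyz": [0,0,14],"rotation": [0,0,0]},
  {"grip": 255,"xyz": [0,0,14],"rotation": [0,0,0]},
])

```text
time: 2.72
ee_pos: [0.5068, 0.201, 0.2214]
eef_rot: [0.803, 0.596, 0.002, 0.001]
ft_force: [-10.1, -10.0, 34.0]
width: 0.0007
```

```bash
python3 -c "
from h import *
st()"
```

```text
t 2.73 P [-76.9  83.5 221.4] yaw 73.2 F [-10.1 -10.   34. ] w 0.0007 q [-0.65  0.15  0.2   1.7  -0.03  1.28  0.84]
```

On the stop (34 N, tip height 213 mm, which matches 8° down). Now I'll release it.

Call:
apply_moves([
  {"grip": 255,"xyz": [0,4,-35],"rotation": [0,0,0]},
  {"grip": 255,"xyz": [0,10,-75],"rotation": [0,0,0]},
  {"grip": 255,"xyz": [0,16,-115],"rotation": [0,0,0]},
  {"grip": 255,"xyz": [0,20,-150],"rotation": [0,0,0]},
  {"grip": 255,"xyz": [0,20,-165],"rotation": [0,0,0]},
])

```text
time: 3.35
ee_pos: [0.5251, 0.1963, 0.3883]
eef_rot: [0.803, 0.596, 0.003, 0.001]
ft_force: [0.0, -0.0, -0.0]
width: 0.0002
```

```bash
python3 -c "
from h import *
st(); c=cam('side'); cv2.imwrite('pics/e_side.png',cv2.resize(c['img'][60:300,220:420],None,fx=2.5,fy=2.5))
go(P2W(-20,-78,385),-90)
c=cam('wrist'); cv2.imwrite('pics/e_wrist.png',c['img'])"
```

```text
t 3.35 P [-58.   84.2 388.3] yaw 73.2 F [ 0. -0. -0.] w 0.0002 q [-0.64  0.15  0.23  1.37 -0.03  1.62  0.87]
shift [-162.2   38.1    3.7] rot [ -0.2  -0.5 163.2]
```

View pics/e_side.png

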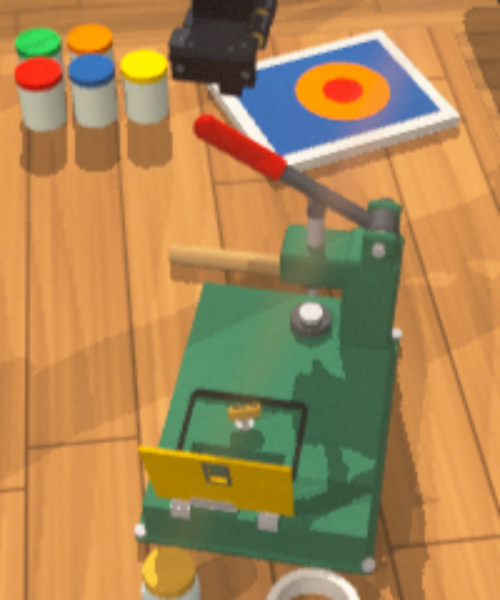

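Lever is back up (grip end at (205,125), same as before). Moving over the button while turning the tool.

Call:
apply_moves([
  {"grip": 0,"xyz": [-40,10,0],"rotation": [0,0,10]},
  {"grip": 0,"xyz": [-80,20,0],"rotation": [0,0,20]},
  {"grip": 0,"xyz": [-120,30,0],"rotation": [0,0,30]},
  {"grip": 0,"xyz": [-150,36,0],"rotation": [0,0,40]},
  {"grip": 0,"xyz": [-162,38,0],"rotation": [0,0,50]},
])

```text
time: 4.08
ee_pos: [0.5139, 0.0284, 0.3855]
eef_rot: [0.98, 0.198, 0.002, -0.0]
ft_force: [-0.5, -0.4, 0.1]
width: 0.0422
```

Call:
apply_moves([
  {"grip": 0,"xyz": [0,0,0],"rotation": [0,0,10]},
  {"grip": 0,"xyz": [0,0,0],"rotation": [0,0,20]},
  {"grip": 0,"xyz": [0,0,0],"rotation": [0,0,30]},
  {"grip": 0,"xyz": [0,0,0],"rotation": [0,0,40]},
  {"grip": 0,"xyz": [0,0,0],"rotation": [0,0,50]},
])

```text
time: 4.7
ee_pos: [0.5132, 0.029, 0.3836]
eef_rot: [0.971, -0.238, 0.0, -0.0]
ft_force: [0.1, 0.4, -0.9]
width: 0.0853
```

Call:
apply_moves([
  {"grip": 0,"xyz": [0,0,30],"rotation": [0,0,10]},
  {"grip": 0,"xyz": [0,0,60],"rotation": [0,0,20]},
  {"grip": 0,"xyz": [0,0,90],"rotation": [0,0,30]},
  {"grip": 0,"xyz": [0,0,120],"rotation": [0,0,40]},
  {"grip": 0,"xyz": [0,0,150],"rotation": [0,0,50]},
])

```text
time: 5.32
ee_pos: [0.512, 0.0296, 0.2308]
eef_rot: [0.778, -0.628, -0.001, 0.001]
ft_force: [-0.3, 0.1, 1.0]
width: 0.0869
```

```bash
python3 -c "
from h import *
st(); go(P2W(-20,-78,200),-90)
for n in ['side','top','wrist']:
    c=cam(n); cv2.imwrite('pics/f_%s.png'%n,c['img'])
s=load('side')['img'][160:320,250:410]; cv2.imwrite('pics/f_side.png',cv2.resize(s,None,fx=3.5,fy=3.5,interpolation=2))"
```

```text
t 5.33 P [-22.7 -79.3 230.8] yaw -77.8 F [-0.3  0.1  1. ] w 0.0869 q [-0.53  0.08  0.41  1.77 -0.03  1.3  -1.47]
shift [ 0.2 -3.  30.8] rot [ 0.1  0.  12.2]
```

View pics/f_side.png

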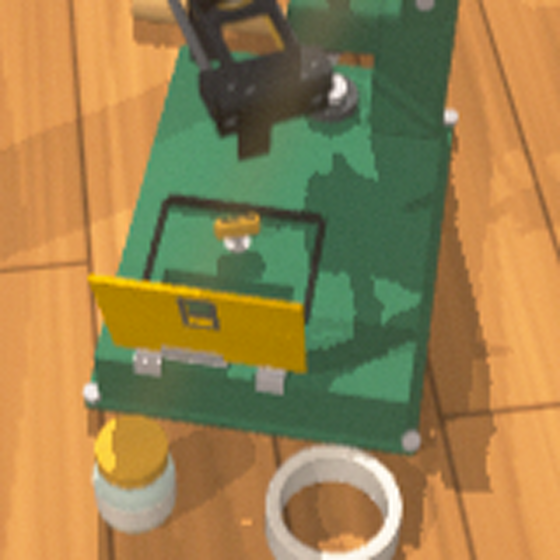

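View pics/f_wrist.png

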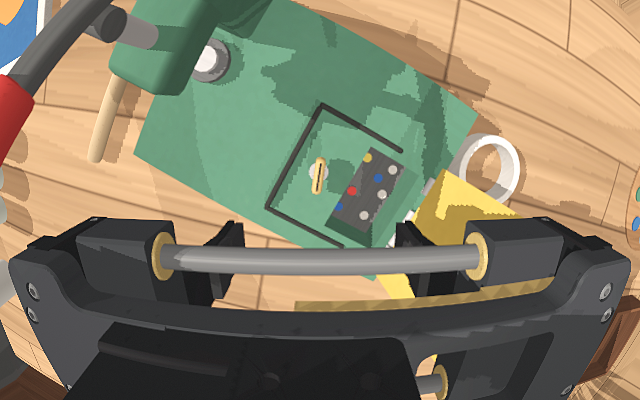

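```bash
python3 -c "
from h import *
c=load('wrist'); i=c['img'][140:210,285:350]; cv2.imwrite('pics/g.png',cv2.resize(i,None,fx=8,fy=8,interpolation=2))
hsv=cv2.cvtColor(c['img'],cv2.COLOR_BGR2HSV); m=cv2.inRange(hsv,(12,120,120),(32,255,255)); m[:150]=0;m[200:]=0;m[:,:300]=0;m[:,335:]=0
n,l,s,ce=cv2.connectedComponentsWithStats(m); print(s[1:],ce[1:])
v,u=np.nonzero(m); P=world(c,u,v,.093,True); rect=cv2.minAreaRect((P[:,:2]*1000).astype(np.float32)); print(rect,cv2.boxPoints(rect)); print(W2P(np.r_[np.array(rect[0])/1000,.093]))
"
```

```text
[[316 157  10  36  64]
 [320 163   1   1   1]
 [315 166   1   3   3]
 [318 171   1   3   3]
 [314 174   1   2   2]
 [317 177   1   4   4]
 [319 178   1   1   1]
 [318 185   1   4   4]
 [316 186   1   1   1]] [[321.453125 172.375   ]
 [320.       163.      ]
 [315.       167.      ]
 [318.       172.      ]
 [314.       174.5     ]
 [317.       178.5     ]
 [319.       178.      ]
 [318.       186.5     ]
 [316.       186.      ]]
((519.9264526367188, 33.16436004638672), (34.19267272949219, 8.916945457458496), 3.647026538848877) [[502.58112   36.526314]
 [503.14838   27.627424]
 [537.2718    29.802406]
 [536.7045    38.701294]]
[-16.11240266 -73.56865049  93.        ]
```

View pics/g.png

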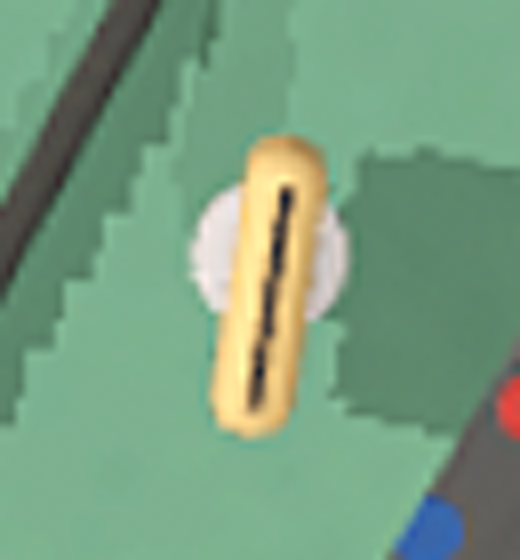

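```bash
python3 -c "
from h import *
go([.518,.033,.083],-86.4)"
```

```text
shift [ -2.1  -7.6 148.4] rot [ 0.2 -0.   9.1]
```

Call:
apply_moves([
  {"grip": 0,"xyz": [-2,-8,30],"rotation": [0,0,9]},
  {"grip": 60,"xyz": [-2,-8,70],"rotation": [0,0,9]},
  {"grip": 100,"xyz": [-2,-8,105],"rotation": [0,0,9]},
  {"grip": 120,"xyz": [-2,-8,130],"rotation": [0,0,9]},
  {"grip": 120,"xyz": [-2,-8,148],"rotation": [0,0,9]},
])

```text
time: 6.1
ee_pos: [0.5185, 0.0334, 0.0832]
eef_rot: [0.731, -0.682, -0.001, 0.002]
ft_force: [0.9, -0.1, -0.7]
width: 0.055
```

```bash
python3 -c "
from h import *
st(); go([.518,.033,.083],-86.4)
c=cam('wrist'); cv2.imwrite('pics/h.png',c['img'])"
```

```text
t 6.1 P [-17.6 -73.8  83.2] yaw -86.0 F [ 0.9 -0.1 -0.7] w 0.055 q [-0.51  0.25  0.41  1.92 -0.12  1.   -1.55]
shift [0.4 0.5 0.2] rot [ 0.2 -0.   0.4]
```

View pics/h.png

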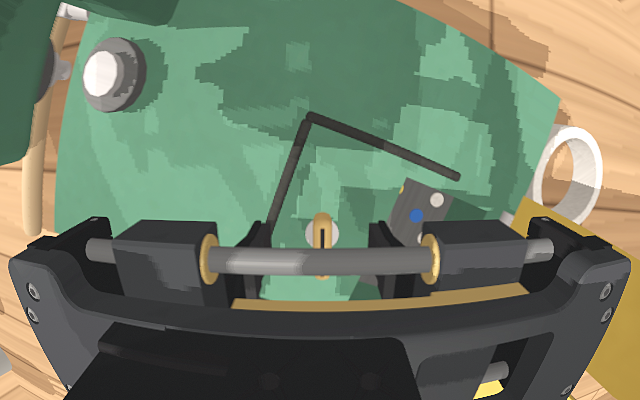

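```bash
python3 -c "
from h import *
c=load('wrist')
print(world(c,[323,323,322],[217,278,232],.093,True), world(c,[322,],[232],.065,True))"
```

```text
[[0.53778293 0.03390205 0.093     ]
 [0.50320701 0.03133999 0.093     ]
 [0.52980877 0.0338161  0.093     ]] [[0.51835317 0.03272546 0.065     ]]
```

Call:
apply_moves([
  {"grip": 255,"xyz": [0,0,0],"rotation": [0,0,0]},
  {"grip": 255,"xyz": [0,0,0],"rotation": [0,0,0]},
  {"grip": 255,"xyz": [0,0,0],"rotation": [0,0,0]},
  {"grip": 255,"xyz": [0,0,0],"rotation": [0,0,0]},
], squeeze=15)

```text
time: 6.65
ee_pos: [0.5178, 0.0335, 0.0819]
eef_rot: [0.732, -0.682, -0.002, 0.002]
ft_force: [-0.3, 0.1, 0.6]
width: 0.0141
```

```bash
python3 -c "
from h import *
st(); s=r.read_state(); go(s['ee_pos'],-16.7)"
```

```text
t 6.65 P [-18.3 -73.9  81.9] yaw -86.0 F [-0.3  0.1  0.6] w 0.0141 q [-0.51  0.25  0.4   1.92 -0.12  0.99 -1.55]
shift [0. 0. 0.] rot [  0.3   0.2 -69.3]
```

Call:
apply_moves([
  {"grip": 255,"xyz": [0,0,-1],"rotation": [0,0,0]},
  {"grip": 255,"xyz": [0,0,-1],"rotation": [0,0,0]},
  {"grip": 255,"xyz": [0,0,-1],"rotation": [0,0,-8]},
  {"grip": 255,"xyz": [0,0,-1],"rotation": [0,0,-17]},
  {"grip": 255,"xyz": [0,0,-1],"rotation": [0,0,-26]},
])

```text
time: 7.28
ee_pos: [0.5177, 0.032, 0.0822]
eef_rot: [0.867, -0.498, -0.002, 0.002]
ft_force: [4.4, -2.9, -10.9]
width: 0.0097
```

```bash
python3 -c "
from h import *
st(); s=r.read_state(); go([.518,.0335,.083],-16.7)"
```

```text
t 7.28 P [-17.9 -75.3  82.2] yaw -59.7 F [  4.4  -2.9 -10.9] w 0.0097 q [-0.46  0.25  0.34  1.92 -0.1   1.   -1.11]
shift [-1.2 -1.  -0.8] rot [  0.3   0.2 -43. ]
```

Call:
apply_moves([
  {"grip": 255,"xyz": [0,0,1],"rotation": [0,0,-9]},
  {"grip": 255,"xyz": [0,0,1],"rotation": [0,0,-18]},
  {"grip": 255,"xyz": [0,0,1],"rotation": [0,0,-27]},
  {"grip": 255,"xyz": [0,0,1],"rotation": [0,0,-36]},
  {"grip": 255,"xyz": [0,0,1],"rotation": [0,0,-43]},
])

```text
time: 7.9
ee_pos: [0.5179, 0.0319, 0.082]
eef_rot: [0.99, -0.143, -0.002, 0.001]
ft_force: [-2.7, 0.1, 6.8]
width: 0.0099
```

```bash
python3 -c "
from h import *
st(); s=r.read_state(); go(s['ee_pos'],-16.7)"
```

```text
t 7.9 P [-17.7 -75.4  82. ] yaw -16.5 F [-2.7  0.1  6.8] w 0.0099 q [-0.37  0.24  0.24  1.92 -0.07  0.99 -0.38]
shift [0. 0. 0.] rot [0.2 0.2 0.2]
```

Call:
apply_moves([
  {"grip": 110,"xyz": [0,0,0],"rotation": [0,0,0]},
  {"grip": 110,"xyz": [0,0,0],"rotation": [0,0,0]},
  {"grip": 110,"xyz": [0,0,0],"rotation": [0,0,0]},
  {"grip": 110,"xyz": [0,0,-20],"rotation": [0,0,0]},
  {"grip": 110,"xyz": [0,0,-60],"rotation": [0,0,0]},
])

```text
time: 8.52
ee_pos: [0.517, 0.0319, 0.1413]
eef_rot: [0.99, -0.144, -0.004, 0.002]
ft_force: [-0.0, -0.2, -0.1]
width: 0.0472
```

Call:
apply_moves([
  {"grip": 0,"xyz": [0,0,-50],"rotation": [0,0,0]},
  {"grip": 0,"xyz": [0,0,-100],"rotation": [0,0,0]},
  {"grip": 0,"xyz": [0,0,-130],"rotation": [0,0,0]},
  {"grip": 0,"xyz": [0,0,-130],"rotation": [0,0,0]},
])

```text
time: 9.02
ee_pos: [0.5192, 0.0324, 0.2736]
eef_rot: [0.99, -0.144, -0.002, 0.001]
ft_force: [0.3, 0.1, 0.0]
width: 0.081
```

```bash
python3 -c "
from h import *
st()
for n in ['side','wrist']: c=cam(n); cv2.imwrite('pics/i_%s.png'%n,c['img'])
hsv=cv2.cvtColor(c['img'],cv2.COLOR_BGR2HSV); m=cv2.inRange(hsv,(12,120,120),(32,255,255))
v,u=np.nonzero(m); P=world(c,u,v,.093,True); k=np.hypot(P[:,0]-.518,P[:,1]-.032)<.024; rect=cv2.minAreaRect((P[k,:2]*1000).astype(np.float32)); print(k.sum(),rect); B=cv2.boxPoints(rect); print(B)
"
```

```text
t 9.03 P [-16.6 -74.5 273.6] yaw -16.6 F [0.3 0.1 0. ] w 0.081 q [-0.39  0.08  0.26  1.68 -0.02  1.39 -0.42]
107 ((517.353271484375, 33.83927917480469), (34.75232696533203, 7.741151332855225), 73.56729888916016)
[[508.72528   18.26783 ]
 [516.1502    16.077942]
 [525.98126   49.41073 ]
 [518.55634   51.600616]]
```

View pics/i_wrist.png

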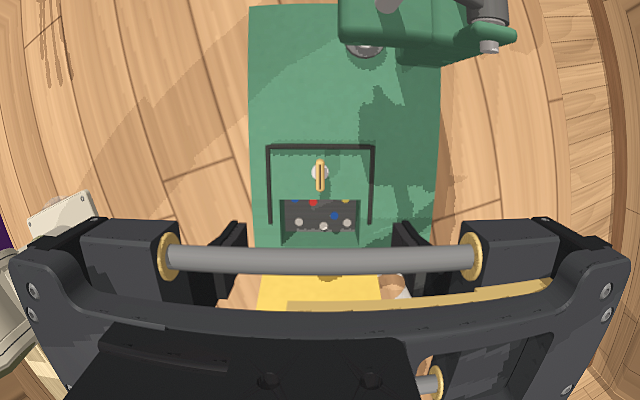

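View pics/i_side.png

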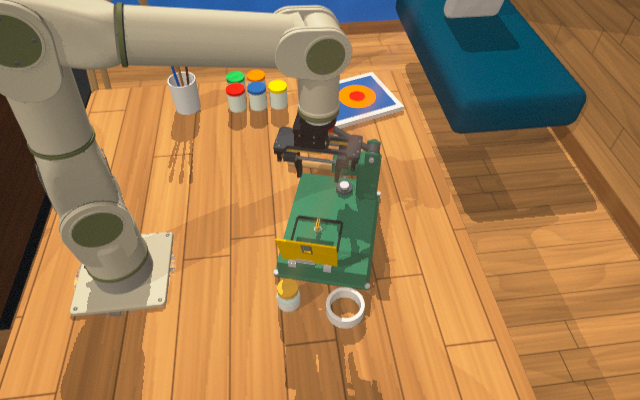

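Button bar reads 73.6° against the press's 73.3° y axis, so it is lined up. Now going behind the cover on the +x side, away from the jar.

Call:
apply_moves([
  {"grip": 255,"xyz": [10,45,-5],"rotation": [0,0,0]},
  {"grip": 255,"xyz": [20,95,-5],"rotation": [0,0,0]},
  {"grip": 255,"xyz": [30,145,-5],"rotation": [0,0,0]},
  {"grip": 255,"xyz": [40,185,-5],"rotation": [0,0,0]},
  {"grip": 255,"xyz": [40,195,-5],"rotation": [0,0,0]},
])

```text
time: 9.75
ee_pos: [0.4995, -0.1688, 0.2752]
eef_rot: [0.989, -0.146, -0.005, 0.003]
ft_force: [1.1, 0.8, -0.3]
width: 0.045
```

Call:
apply_moves([
  {"grip": 255,"xyz": [0,0,0],"rotation": [0,0,0]},
  {"grip": 255,"xyz": [0,0,0],"rotation": [0,0,0]},
  {"grip": 255,"xyz": [0,0,0],"rotation": [0,0,0]},
])

```text
time: 10.12
ee_pos: [0.4998, -0.1675, 0.275]
eef_rot: [0.989, -0.145, -0.005, 0.003]
ft_force: [-0.3, 0.1, 0.3]
width: 0.015
```

```bash
python3 -c "
from h import *
st()
for n in ['side','top']: c=cam(n); cv2.imwrite('pics/j_%s.png'%n,c['img'])
cv2.imwrite('pics/j_side.png',cv2.resize(load('side')['img'][130:350,230:430],None,fx=2.6,fy=2.6))
cv2.imwrite('pics/j_top.png',cv2.resize(load('top')['img'][130:290,200:440],None,fx=3,fy=3))"
```

```text
t 10.12 P [  22.3 -271.6  275. ] yaw -16.7 F [-0.3  0.1  0.3] w 0.015 q [-0.17  0.09  0.44  1.66 -0.03  1.4  -0.02]
```

View pics/j_side.png

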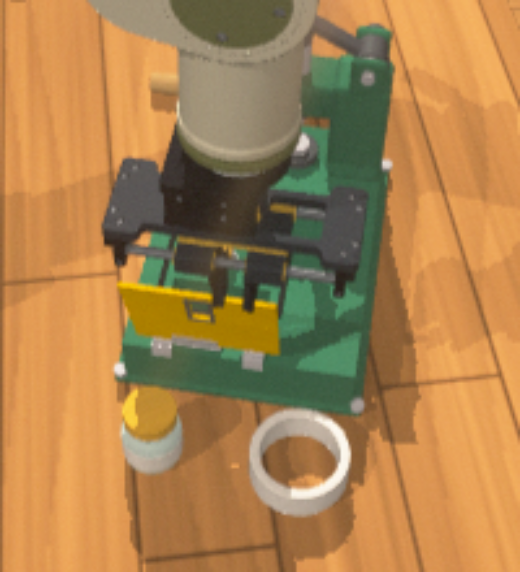

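View pics/j_top.png

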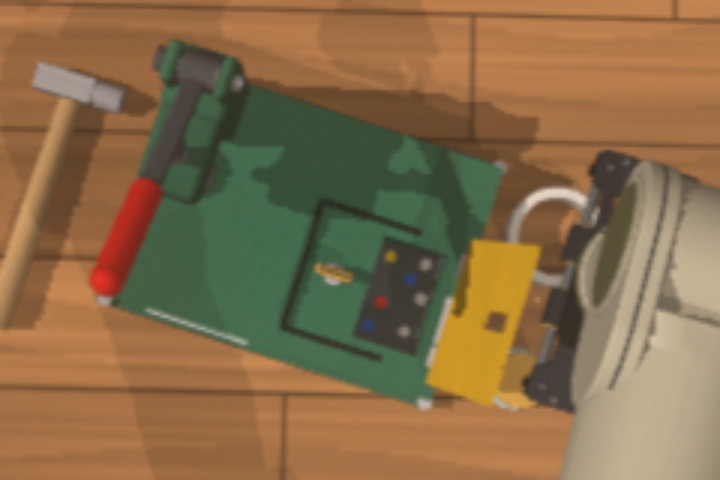

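Call:
apply_moves([
  {"grip": 255,"xyz": [0,0,40],"rotation": [0,0,0]},
  {"grip": 255,"xyz": [0,0,80],"rotation": [0,0,0]},
  {"grip": 255,"xyz": [0,0,82],"rotation": [0,0,0]},
  {"grip": 255,"xyz": [0,-15,82],"rotation": [0,0,0]},
  {"grip": 255,"xyz": [0,-30,82],"rotation": [0,0,0]},
])

```text
time: 10.85
ee_pos: [0.5089, -0.1384, 0.1947]
eef_rot: [0.989, -0.145, -0.004, 0.003]
ft_force: [-0.4, -1.8, 2.0]
width: 0.0005
```

```bash
python3 -c "
from h import *
st()"
```

```text
t 10.85 P [  22.6 -241.1  194.7] yaw -16.7 F [-0.4 -1.8  2. ] w 0.0005 q [-0.2   0.14  0.41  1.78 -0.06  1.24 -0.06]
```

Call:
apply_moves([
  {"grip": 255,"xyz": [0,-22,2],"rotation": [0,0,0]},
  {"grip": 255,"xyz": [0,-42,5],"rotation": [0,0,0]},
  {"grip": 255,"xyz": [0,-62,8],"rotation": [0,0,0]},
  {"grip": 255,"xyz": [0,-80,12],"rotation": [0,0,0]},
  {"grip": 255,"xyz": [0,-98,20],"rotation": [0,0,0]},
])

```text
time: 11.48
ee_pos: [0.5372, -0.0434, 0.1739]
eef_rot: [0.989, -0.145, -0.004, 0.002]
ft_force: [0.5, -1.3, 0.9]
width: 0.0004
```

```bash
python3 -c "
from h import *
st()
c=cam('side'); cv2.imwrite('pics/k_side.png',cv2.resize(load('side')['img'][130:350,230:430],None,fx=2.6,fy=2.6))"
```

```text
t 11.47 P [  22.5 -141.9  173.9] yaw -16.7 F [ 0.5 -1.3  0.9] w 0.0004 q [-0.31  0.19  0.34  1.78 -0.06  1.2  -0.24]
```

View pics/k_side.png

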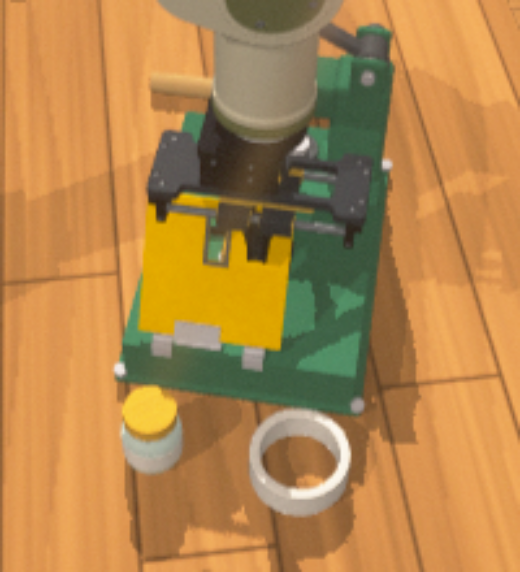

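Call:
apply_moves([
  {"grip": 255,"xyz": [0,-15,9],"rotation": [0,0,0]},
  {"grip": 255,"xyz": [0,-30,24],"rotation": [0,0,0]},
  {"grip": 255,"xyz": [0,-41,39],"rotation": [0,0,0]},
  {"grip": 255,"xyz": [0,-48,53],"rotation": [0,0,0]},
  {"grip": 255,"xyz": [0,-53,66],"rotation": [0,0,0]},
])

```text
time: 12.15
ee_pos: [0.5514, 0.0103, 0.1049]
eef_rot: [0.99, -0.144, -0.005, 0.002]
ft_force: [-1.0, -0.5, 0.4]
width: 0.0004
```

```bash
python3 -c "
from h import *
st()
c=cam('side'); cv2.imwrite('pics/l_side.png',cv2.resize(load('side')['img'][130:350,230:430],None,fx=2.6,fy=2.6))"
```

```text
t 12.15 P [ 20.6 -86.4 104.9] yaw -16.5 F [-1.  -0.5  0.4] w 0.0004 q [-0.36  0.29  0.3   1.81 -0.09  1.07 -0.32]
```

View pics/l_side.png

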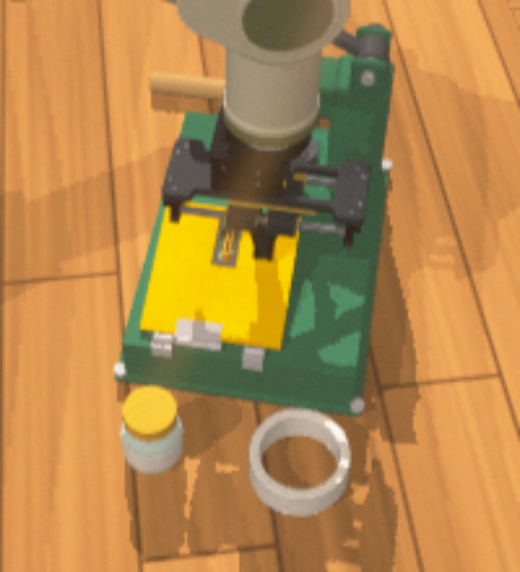

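Call:
apply_moves([
  {"grip": 255,"xyz": [3,-2,8],"rotation": [0,0,0]},
  {"grip": 255,"xyz": [3,-2,15],"rotation": [0,0,0]},
  {"grip": 255,"xyz": [3,-2,21],"rotation": [0,0,0]},
  {"grip": 255,"xyz": [3,-2,24],"rotation": [0,0,0]},
])

```text
time: 12.7
ee_pos: [0.5541, 0.0118, 0.0798]
eef_rot: [0.99, -0.144, -0.006, 0.002]
ft_force: [-4.6, 0.5, 11.3]
width: 0.0006
```

```bash
python3 -c "
from h import *
st()"
```

```text
t 12.7 P [ 22.7 -84.2  79.8] yaw -16.5 F [-4.6  0.5 11.3] w 0.0006 q [-0.35  0.33  0.29  1.82 -0.11  1.02 -0.31]
```

Call:
apply_moves([
  {"grip": 255,"xyz": [0,0,2],"rotation": [0,0,0]},
  {"grip": 255,"xyz": [0,0,3],"rotation": [0,0,0]},
  {"grip": 255,"xyz": [0,0,3],"rotation": [0,0,0]},
])

```text
time: 13.08
ee_pos: [0.5542, 0.0118, 0.0792]
eef_rot: [0.99, -0.144, -0.006, 0.002]
ft_force: [-11.0, -0.1, 24.7]
width: 0.0005
```

```bash
python3 -c "
from h import *
st()"
```

```text
t 13.07 P [ 22.8 -84.2  79.2] yaw -16.5 F [-11.   -0.1  24.7] w 0.0005 q [-0.35  0.33  0.29  1.82 -0.11  1.02 -0.31]
```

Call:
apply_moves([
  {"grip": 255,"xyz": [0,0,2],"rotation": [0,0,0]},
  {"grip": 255,"xyz": [0,0,2],"rotation": [0,0,0]},
  {"grip": 255,"xyz": [0,0,2],"rotation": [0,0,0]},
])

```text
time: 13.45
ee_pos: [0.5541, 0.0118, 0.0792]
eef_rot: [0.99, -0.144, -0.006, 0.001]
ft_force: [-11.0, 1.2, 23.3]
width: 0.0005
```

```bash
python3 -c "
from h import *
st()
for n in ['side','top']:
    c=cam(n); H=cv2.cvtColor(c['img'],cv2.COLOR_BGR2HSV).reshape(-1,3)
    v,u=np.nonzero(np.ones((400,640))); P=world(c,u,v); Q=RP.inv().apply(P-O)*1000
    k=(H[:,0]>20)&(H[:,0]<33)&(H[:,1]>150)&(Q[:,1]>-180)&(Q[:,1]<-50)&(Q[:,2]>60)&(Q[:,2]<84)&(abs(Q[:,0]+20)<68)
    A=np.c_[Q[k,:2],np.ones(k.sum())]; f=np.linalg.lstsq(A,Q[k,2],rcond=None)[0]; print(n,k.sum(),f,Q[k,2].mean())
cv2.imwrite('pics/m_side.png',cv2.resize(load('side')['img'][80:330,230:430],None,fx=2.4,fy=2.4))
cv2.imwrite('pics/m_top.png',cv2.resize(load('top')['img'][130:290,180:420],None,fx=3,fy=3)); st()"
```

```text
t 13.45 P [ 22.8 -84.2  79.2] yaw -16.6 F [-11.    1.2  23.3] w 0.0005 q [-0.35  0.33  0.29  1.83 -0.11  1.02 -0.31]
side 1658 [-5.49682638e-04 -1.97566904e-03  7.12490114e+01] 71.50256546718367
top 19 [-5.49664142e-02 -4.09216334e-02  6.48280826e+01] 71.42773847213462
t 13.55 P [ 22.8 -84.3  79.2] yaw -16.6 F [-10.6  -0.6  22.8] w 0.0006 q [-0.35  0.33  0.29  1.83 -0.11  1.02 -0.31]
```

View pics/m_side.png

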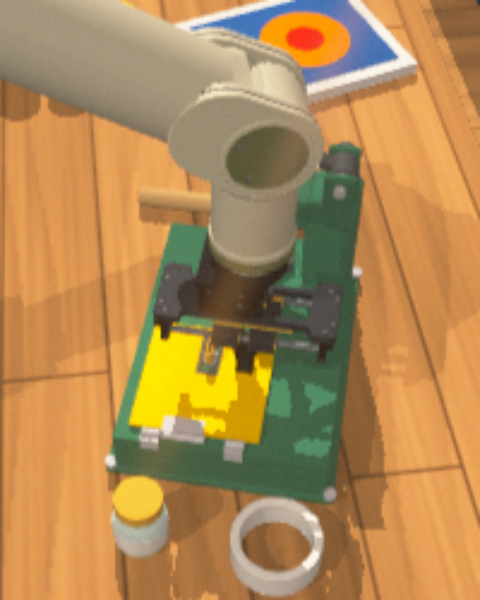

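View pics/m_top.png

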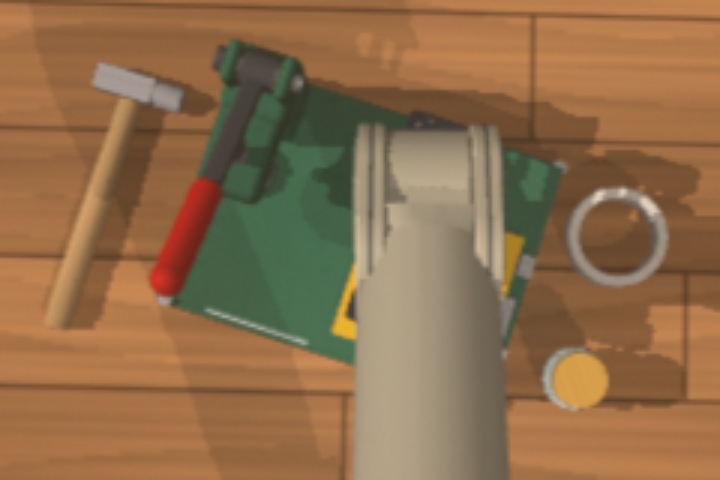

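Cover is flat (slope about 0.002 rad, height 71.4 mm against 71 expected). The push is a steady 23 N, the lever is up, and the jar, tape and hammer are in place.

```bash
python3 -c "
from h import *
st(); print(r.close_job()); st()"
```

```text
t 13.55 P [ 22.8 -84.3  79.2] yaw -16.6 F [-10.6  -0.6  22.8] w 0.0006 q [-0.35  0.33  0.29  1.83 -0.11  1.02 -0.31]
the job is handed in; nothing more can be done
None
the job is handed in; nothing more can be done
```

I finished the job in about 13.6 s of the 72 s and handed it in with the arm still pressing the cover flat. The hand-in gives no verdict, so what follows rests on my own readings.

- **Lever:** I pushed it down with the closed fingers until the force reached 34 N. The fingertip height there matches about 0.66 rad, its stop. It sprang back up and showed in its rest place in later pictures.
- **Turn-button:** I gripped it from above and turned it about 70° anticlockwise. Afterwards it measured 73.6° against the press's 73.3° line, within 0.01 rad.
- **Cover:** I swung it shut from behind and the button came up through the slot. It is held down about 40 mm beside the slot, on the side away from the jar, with about 23 N.
- **Last checks:** The side camera gave a cover slope of about 0.002 rad and a height of 71.5 mm, against 71 mm expected. The top view had only 19 usable points because the arm blocks it; its height of 71.4 mm agreed, but its slope did not mean anything. There was also a steady sideways push of about 11 N on the fingers, which I left alone.
- **Jar, tape and hammer:** By eye in the pictures they had not moved; I did not measure it.

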